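# Set up a telescoping price-sign stand beside a cheese and raise it until its button locks

## Robot

A 6-joint arm with a two-finger parallel gripper is mounted at the origin on a cart in front of the work surface, level with it; the furniture and walls round the work are solid. World frame = base frame: x ahead of the robot, y to its left, z up, the work surface at z = 0. Lengths are in m, angles in degrees, forces in N, time in s.
With the tool pointing down it reaches from about 0.375 to 0.9 m from the base axis. Payload 3.1 kg.
Tool frame: the origin (TCP) lies at the very end of the fingers, on their centre line; the grasp point (between the pads) lies 19 mm behind it; x points along the fingers, z is the direction in which the jaws open and shut, and the axes are right-handed (so a half turn about x gives the same grasp; the last joint's range is limited). The gripper opens to 87 mm and grips with 3 to 60 N. Pads are 19 mm wide; open, the fingers measure 117 mm over their backs; the gripper's body (75 mm by 190 mm) begins 51 mm behind the grasp point.
Start: joints at [62.023, 30.224, 82.088, -0, 67.689, -10.227], TCP at [0.191, 0.595, 0.223] pointing down, gripper open.
Joint ranges: [-176.69, 176.69], [-43.24, 126.21], [12.49, 139.97], [-82, 262], [0, 151.66], [-163.58, 163.58]. Speed limits (degrees/s): [159.86, 159.86, 180, 180, 180, 180].

## Interface

Orientations are given as a 3x3 rotation matrix whose columns are the frame's x, y, z axes.
In Python, from rig import bot gives the robot as it stands.
- The arm moves only by the tool send_rows, never from a script. Its arguments are lists of equal length, an entry for each row: "fingers": the opening, from 0 (shut) to 1 (fully open); "dp": the shift along the world's x, y, z in mm, a list of three; "turn": the turn, a rotation vector about the world's x, y, z in rad, a list of three. In form: {"fingers": [fingers, ...], "dp": [[tx, ty, tz], ...], "turn": [[rx, ry, rz], ...]}. A call has 1 to 10 rows; each row is the pose to reach, as a shift and turn from the pose measured when the call began; what a row does not reach only later rows make up. A row lasts 1/12 s, in which the tool goes at most 41.7 mm and 7.16 degrees, less where a joint would pass 70% of its speed; a pose out of reach is approached as far as the arm can. A call with a gripper value outside its range is refused whole. The fingers move at their own pace and stop on an object; the grip force is fixed at half the most. Time passes only in rows, so rows that repeat a pose let the fingers close. It gives the time, the measured TCP pose, the force and the opening at its end, in the units of the state.
- bot.read_state(): the state, without advancing time (a new reading comes with each control period).
- bot.capture(name): name is "scene" or "top"; returns a dict with "img" (384x512x3 uint8, blue, green, red), "z_map" (384x512 float32, m along the optical axis (not along the pixel's ray), 0 where there is no reading), "mtx" (3x3 intrinsics, pixels), "origin" and "orientation" of the camera in the world. Camera axes: x right, y up, looking along -z (the intrinsics and any distortion apply to the point x, -y, -z); pixel columns grow to the right and rows downward; lengths in m; the calibration is good to about 2 mm. A picture is of the moment at which its call begins.
- bot.hand_in(): hands the job in, once; it reports no verdict.
The state is a dict: "time_s": time; "joint_positions": joint angles; "qvel": joint speeds; "tau": joint torques, N m; "position": TCP position; "tcp_rot": TCP orientation; "force": force on the tool from outside, world axes, zero at the start; "moment": the same for the moment, N m; "opening": opening from 0.0 (shut) to 1.0 (fully open).
Only numpy, scipy, OpenCV 4.12 (cv2) and the standard library are available. Lean on these libraries where they do the work, as an engineer would, in place of code of your own. Each camera call takes 0.05 s, during which the arm holds its last target.

## Task

Take the price-sign stand by the grip of its counterweight while its pole is still down, set it on the deck close beside the dark cheese wheel, with the pole next to the wheel on the robot's right and the counterweight pointing away from it, and let go. Then take the knob on top, draw the pole right up and turn it to swing the tag round to the left until the red lock button clicks out of the sleeve, so that the pole stays up by itself with the tag out over the dark wheel. Keep the base on the deck whenever the pole is out, and do not shift the cheeses.

Things in the scene. Friction and masses are not known exactly. Their poses are not given: they have to be found in the camera images.
- foot (a point): Point under the pole on the underside of the loose sign stand (0.85 to 1 kg). White base plate 92x190 mm, 9 mm thick, from 40 mm beyond this point along +y to 150 mm along -y. z is up. y (away from the counterweight) is roughly where the tag points when the button is at its hole; the hole lies up to 0.28 rad to either side of that (the sleeve may be screwed round in the base): only seen or felt.
- weight_grip (a point): Centre of the round dark grip (32 mm in diameter, 29 mm tall, top 86 mm up) on the cast counterweight (60 mm in diameter, 45 mm high) on the base plate, 90 mm from the pole: the place to take the stand for carrying, from above, best with the fingers closing along the plate's long side (y), since the centre of mass lies about 34 mm towards the pole.
- knob (a point): Centre of the black knob on top of the pole, 33 mm in diameter, 29 mm tall, 175.5 mm above the deck with the pole down; a 7 mm neck below it, then the arm's clamp. Its y points along the arm to the tag. It turns with pole, arm and tag, freely (0.03 Nm), until the button is in its hole; then only with the whole stand, but for 0.15 rad of play. Start: 0.9 to 1.3 rad clockwise (from above) of the hole.
- tag (a point): Centre of the price tag (58 mm wide, 46 mm high), which stands on a black tray at the end of the bent arm: 105 mm out from the pole axis and 125 mm above the deck with the pole down. The tray's underside is then 98 mm up; its outer end is 138 mm from the pole axis.
- pole (a joint): How far the pole is drawn up out of its 32 mm aluminium sleeve (top 132 mm up), m: 0 down, end stop 0.0905; the button can enter its hole from 0.086 up. Drawing takes about 3 N (moving part 1.7 N, friction, drag 15 N per m/s). At the stop the pull rises; from about 5 N the base tips up at the pole, at 9 N it leaves the deck. Unlocked and let go, the pole sinks at 50 mm/s or more.
- lock_button (a joint): How far the red spring button in the pole has come out, m: about 0 while the sleeve's bore holds it in, 0.007 fully out. It comes out only when height and turn (within 0.15 rad) are both right. The hole is a dark 12 mm spot on the front of the sleeve, 108 mm up. Once out it carries the pole, which settles at about 0.088 and can no longer be pushed down.
- wheel_centre (a point): Middle of the dark mottled cheese wheel, 158 mm across and 76 mm high, half-way up. A small pale cheese lies on it; the pile is 116 mm high: higher than the tag's tray while the pole is down, lower once it is up. Its y points to the robot's left.
- spot (a point): Point on the deck 130 mm to the robot's right (-y) of the dark wheel's centre, level with it, where the point under the pole belongs; with the counterweight on the far side from the wheel the base plate then ends 11 mm short of the wheel.
- small_cheese: Small pale round cheese, 100 mm across, 40 mm high, lying on the dark wheel; origin on its underside, about 16 mm off its middle.
- herb_cube_mid (a point): Middle of a loose cheese block, 67x86x66 mm, at the back right; to be left alone.
- white_slab_mid (a point): Middle of a loose white cheese slab, 104x144x39 mm, at the right; to be left alone.

How it is judged (in metres and radians):
On the way, in this order (a step that is already met when the one before it is completed fails the run):
1. the stand is set upright on the deck at its place beside the dark wheel, its pole still down (drawn out less than 20 mm), and let go (horizontal distance between foot and spot below 0.045 m and height (world z) of foot below 0.006 m and angle between foot's own z axis and vertical below 0.05 rad and value of joint pole below 0.02 m and contact force between the fingers and stand below 0.1 N), for 0.2 s.
2. there the pole is drawn up and the lock button has come out through the sleeve (horizontal distance between foot and spot below 0.045 m and height (world z) of foot below 0.006 m and angle between foot's own z axis and vertical below 0.05 rad and value of joint pole above 0.082 m and value of joint lock_button above 0.005 m), for 0.2 s.
At the end, for the whole second after the job is handed in: Stand at rest, upright (0.05 rad), flat on the deck, the point under its pole within 45 mm of its place beside the dark wheel; pole out more than 82 mm, held by the lock button, out more than 5 mm; the tag's middle over the dark wheel (within 78 mm of its centre seen from above) (all of step 2 and horizontal distance between tag and wheel_centre below 0.078 m and linear speed of stand below 0.02 m/s); the robot touches nothing.
It fails at once if the stand is lifted more than 12 mm off the deck while its pole is drawn out more than 20 mm (height (world z) of foot above 0.012 m and value of joint pole above 0.02 m).
It fails at once if the dark wheel or the small cheese on it is shifted more than 25 mm (distance of any of wheel_centre, small_cheese from where it was at the start of the episode above 0.025 m).
It fails at once if another loose cheese is shifted more than 30 mm (distance of any of herb_cube_mid, white_slab_mid from where it was at the start of the episode above 0.03 m).
It also fails if it takes over 59 s, if anything falls off the work surface, if the arm or the gripper's body presses on something with over 40 N, if the wrist force passes 120 N, or if a joint passes its speed limit or range.

## Working session

There is one attempt and no reset: what is moved stays moved. The work goes in short steps, Python scripts to look and compute and a tool call to move; the robot and the scene stay as the last step left them, time stands still between calls to the robot, and variables do not carry over. Pictures are saved under pics/ and viewed, and the job is handed in when it is done.

Besides the shell and the picture viewer there is one more tool, called after ">>>" in YAML: its name, and indented under it one key for each argument. send_rows: Moves the arm, as the interface text tells. Its arguments: {"type":"object","properties":{"fingers":{"type":"array","items":{"type":"number"}},"dp":{"type":"array","items":{"type":"array","items":{"type":"number"}}},"turn":{"type":"array","items":{"type":"array","items":{"type":"number"}}}},"required":["fingers","dp","turn"]}

```bash
mkdir -p pics; ls
python3 - <<'E'
from rig import bot
import cv2,numpy as np
s=bot.read_state()
print(s)
for n in("scene","top"):
    c=bot.capture(n); cv2.imwrite(f"pics/{n}0.png",c["img"]); np.savez(f"{n}0.npz",**c)
    print(n,c["mtx"],c["origin"],c["orientation"])
E
```

```text
pics
{'time_s': 0.0, 'joint_positions': array([ 6.20231017e+01,  3.02777093e+01,  8.21564898e+01, -4.48675326e-04,
        6.76878696e+01, -1.02258529e+01]), 'qvel': array([ 0.01946294,  0.02751137,  0.00962503, -0.06084376, -0.02491165,
       -0.08736683]), 'tau': array([-1.17540923e-03, -4.40052545e+01, -1.76586431e+01,  6.31208997e-02,
        5.82629757e-02, -1.56491142e-04]), 'position': array([0.1901638 , 0.59460501, 0.22158452]), 'tcp_rot': array([[-9.93052613e-04, -9.52390962e-01,  3.04877795e-01],
       [-1.88492139e-03,  3.04879187e-01,  9.52389169e-01],
       [-9.99997730e-01,  3.71101874e-04, -2.09794317e-03]]), 'force': array([ 0.23844886, -0.66883493, -0.22196824]), 'moment': array([-0.06119174,  0.0072527 ,  0.03181774]), 'opening': 0.9989242324426573}
scene [[444.86514508   0.         255.55383038]
 [  0.         444.86514508 192.65558121]
 [  0.           0.           1.        ]] [ 0.1693266  -0.57081005  0.76751479] [[ 0.78570447  0.42915969 -0.44552266]
 [-0.61849664  0.55828962 -0.55296891]
 [ 0.01141871  0.71002441  0.70408448]]
top [[432.68038862   0.         258.72660632]
 [  0.         432.68038862 199.97725476]
 [  0.           0.           1.        ]] [ 0.39938547 -0.07101577  1.23428786] [[-0.00963059  0.98792498 -0.15463341]
 [-0.99982705 -0.01197399 -0.0142303 ]
 [-0.01591005  0.15446962  0.98786943]]
```

View pics/scene0.png

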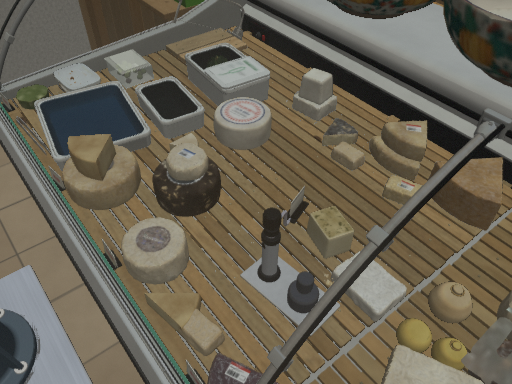

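View pics/top0.png

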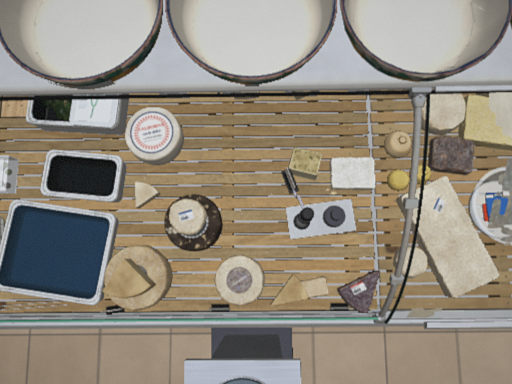

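```bash
cat > h.py <<'E'
import numpy as np,cv2
def load(n): return dict(np.load(n+".npz"))
def ray(c,u,v):
    d=np.array([(u-c["mtx"][0,2])/c["mtx"][0,0],-(v-c["mtx"][1,2])/c["mtx"][1,1],-1.0])
    return c["origin"],c["orientation"]@d
def onz(c,u,v,z):
    o,d=ray(c,u,v); return o+d*(z-o[2])/d[2]
def cloud(c):
    vv,uu=np.mgrid[0:384,0:512]; m=c["mtx"]; z=c["z_map"]
    P=np.stack([(uu-m[0,2])/m[0,0]*z,-(vv-m[1,2])/m[1,1]*z,-z],-1)
    return P@c["orientation"].T+c["origin"]
def proj(c,p):
    q=c["orientation"].T@(np.asarray(p)-c["origin"]); m=c["mtx"]
    return m[0,2]+m[0,0]*q[0]/-q[2], m[1,2]-m[1,1]*q[1]/-q[2]
E
python3 - <<'E'
from h import *
c=load("top0");i=c["img"][120:320,120:390]; cv2.imwrite("pics/t0z.png",cv2.resize(i,None,fx=2.9,fy=2.9,interpolation=cv2.INTER_CUBIC))
c2=load("scene0");i=c2["img"][130:340,140:420]; cv2.imwrite("pics/s0z.png",cv2.resize(i,None,fx=2.8,fy=2.8,interpolation=cv2.INTER_CUBIC))
P=cloud(c)
for u,v in [(303,216),(337,215),(186,213),(210,235),(290,180),(293,209),(350,234),(305,160),(353,172),(410,200),(240,320),(238,280),(410,120),(405,250),(390,310)]:
    print((u,v),P[v,u].round(3))
E
```

```text
(303, 216) [ 0.522 -0.163  0.188]
(337, 215) [ 0.536 -0.263  0.083]
(186, 213) [0.542 0.135 0.116]
(210, 235) [0.488 0.078 0.071]
(290, 180) [ 0.626 -0.137  0.121]
(293, 209) [ 0.564 -0.151  0.007]
(350, 234) [ 0.492 -0.312 -0.002]
(305, 160) [ 0.692 -0.183  0.067]
(353, 172) [ 0.664 -0.321  0.035]
(410, 200) [ 0.537 -0.377  0.329]
(240, 320) [ 0.256  0.002 -0.009]
(238, 280) [0.368 0.003 0.071]
(410, 120) [ 0.827 -0.503 -0.001]
(405, 250) [ 0.435 -0.384  0.254]
(390, 310) [ 0.279 -0.416 -0.011]
```

View pics/t0z.png

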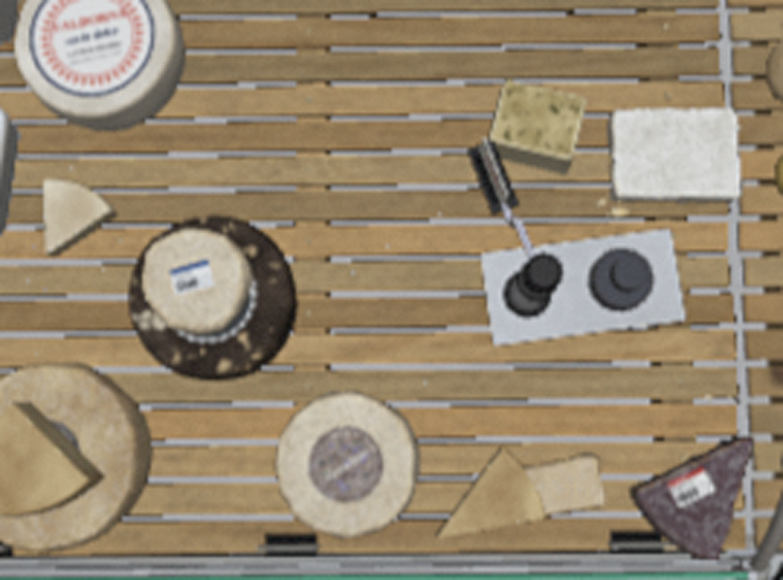

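View pics/s0z.png

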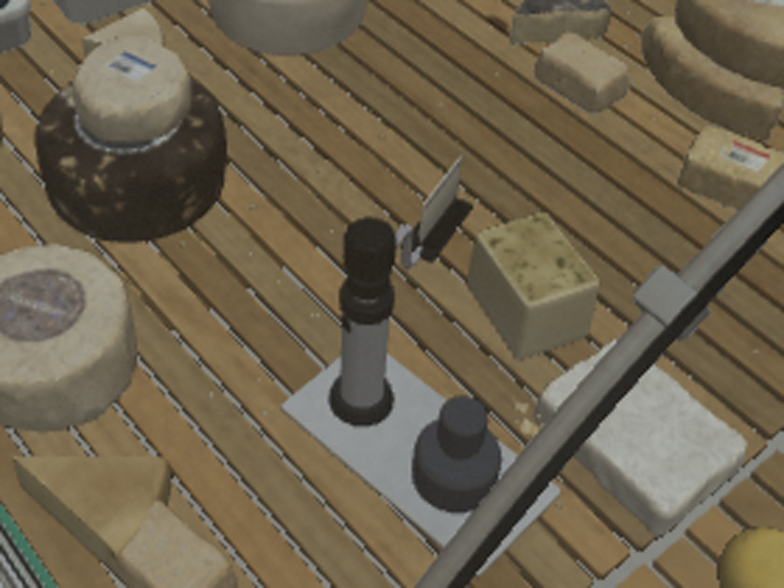

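Run:
```python
from h import *
from scipy.optimize import least_squares
for n in("top0","scene0"):
    c=load(n);P=cloud(c);hsv=cv2.cvtColor(c["img"],cv2.COLOR_BGR2HSV)
    def near(x,y,r): return np.hypot(P[...,0]-x,P[...,1]-y)<r
    # plate
    m=(abs(P[...,2]-.009)<.012)&near(.54,-.22,.16)&(hsv[...,1]<45)&(hsv[...,2]>110)
    m=cv2.morphologyEx(m.astype(np.uint8),cv2.MORPH_OPEN,np.ones((3,3)))
    k,l,s,ce=cv2.connectedComponentsWithStats(m); j=1+np.argmax(s[1:,4]); m=l==j
    v,u=np.nonzero(m); W=np.array([onz(c,a,b,.009)[:2] for a,b in zip(u,v)])
    r=cv2.minAreaRect((W*1000).astype(np.float32)); print(n,"plate",r,(cv2.boxPoints(r)).round(1).tolist())
    # tops by depth
    def circ(W,R=None):
        hull=cv2.convexHull((W*1000).astype(np.float32)); (x,y),rr=cv2.minEnclosingCircle(hull); return (round(x,1),round(y,1),round(rr,1))
    for nm,z0,z1,x,y,r in [("knob",.183,.20,.525,-.165,.04),("grip",.079,.093,.535,-.26,.04),("wheel",.066,.082,.51,.12,.12),("small",.11,.122,.54,.13,.1),("tag",.10,.16,.626,-.137,.06)]:
        q=(P[...,2]>z0)&(P[...,2]<z1)&near(x,y,r); p=P[q]; print(nm,q.sum(),circ(p[:,:2]),p[:,2].mean().round(3),p.mean(0).round(4))
    # dark wheel mask
    q=near(.51,.11,.12)&(P[...,2]>.07)&(P[...,2]<.082); 
    v,u=np.nonzero(q); print(np.c_[u,v].min(0),np.c_[u,v].max(0))
```

```text
top0 plate ((536.0006103515625, -228.34091186523438), (92.61759948730469, 190.3391876220703), 7.158361434936523) [[478.20001220703125, -139.6999969482422], [501.8999938964844, -328.5], [593.7999877929688, -317.0], [570.0999755859375, -128.10000610351562]]
knob 136 (530.7, -172.5, 16.5) 0.189 [ 0.5301 -0.1727  0.1889]
grip 107 (541.5, -262.4, 15.6) 0.085 [ 0.5414 -0.262   0.0846]
wheel 1319 (526.7, 127.3, 77.2) 0.073 [0.5133 0.1168 0.0728]
small 897 (534.7, 138.1, 48.5) 0.115 [0.5359 0.1356 0.1154]
tag 258 (615.1, -141.9, 47.8) 0.116 [ 0.6227 -0.1377  0.1161]
[164 194] [226 262]
scene0 plate ((530.5980834960938, -213.64846801757812), (91.5091552734375, 156.96302795410156), 7.4828715324401855) [[475.0, -141.8000030517578], [495.5, -297.3999938964844], [586.2000122070312, -285.5], [565.7000122070312, -129.89999389648438]]
knob 204 (526.6, -174.4, 16.3) 0.188 [ 0.5254 -0.1755  0.1876]
grip 197 (537.6, -263.0, 15.7) 0.083 [ 0.5367 -0.2638  0.0835]
wheel 1333 (520.8, 126.5, 77.1) 0.072 [0.5055 0.1034 0.0723]
small 771 (530.4, 136.8, 48.2) 0.115 [0.5307 0.1318 0.1145]
tag 406 (614.4, -146.1, 45.5) 0.118 [ 0.6171 -0.1424  0.1181]
[153 158] [217 195]
```

>>> send_rows:
  fingers: [1,1,1,1,1,1,1,1,1,1]
  dp:
    - [21,-32,15]
    - [42,-64,30]
    - [63,-96,45]
    - [84,-128,60]
    - [105,-160,70]
    - [126,-192,80]
    - [147,-224,90]
    - [168,-256,95]
    - [189,-288,100]
    - [210,-320,100]
  turn:
    - [0,0,-0.12]
    - [0,0,-0.24]
    - [0,0,-0.36]
    - [0,0,-0.48]
    - [0,0,-0.6]
    - [0,0,-0.72]
    - [0,0,-0.84]
    - [0,0,-0.96]
    - [0,0,-1.08]
    - [0,0,-1.2]

```text
time_s: 0.93
position: [0.4012, 0.2732, 0.3226]
tcp_rot: [[-0.0, -0.055, 0.998], [0.001, 0.998, 0.055], [-1.0, 0.001, -0.0]]
force: [0.7, 0.0, 0.4]
opening: 1.001
```

>>> send_rows:
  fingers: [1,1,1,1,1,1,1,1,1,1]
  dp:
    - [10,-38,0]
    - [20,-76,0]
    - [30,-114,0]
    - [40,-152,0]
    - [50,-190,0]
    - [60,-228,0]
    - [70,-266,0]
    - [80,-304,0]
    - [90,-342,0]
    - [100,-380,0]
  turn:
    - [0,0,-0.12]
    - [0,0,-0.24]
    - [0,0,-0.36]
    - [0,0,-0.48]
    - [0,0,-0.6]
    - [0,0,-0.72]
    - [0,0,-0.84]
    - [0,0,-0.96]
    - [0,0,-1.08]
    - [0,0,-1.2]

```text
time_s: 1.77
position: [0.5009, -0.1087, 0.3223]
tcp_rot: [[0.0, 0.913, 0.407], [0.001, 0.407, -0.913], [-1.0, 0.001, -0.001]]
force: [0.8, 0.2, -0.1]
opening: 0.999
```

Run:
```python
from rig import bot
import cv2,numpy as np
print(bot.read_state()["joint_positions"].round(1),bot.read_state()["position"])
for n in("scene","top"):
    c=bot.capture(n); cv2.imwrite(f"pics/{n}1.png",c["img"]); np.savez(f"{n}1.npz",**c)
```

```text
[-24.8  15.1  90.3   0.1  74.6  41.2] [ 0.50092023 -0.10868567  0.32227755]
```

View pics/scene1.png

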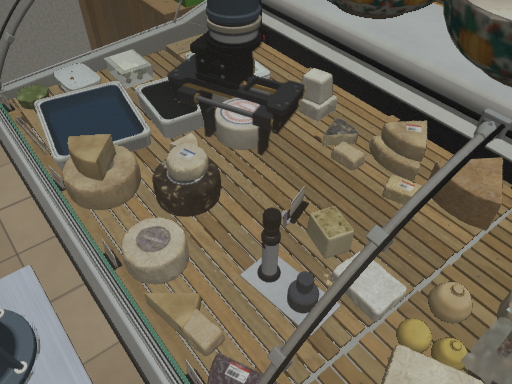

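View pics/top1.png

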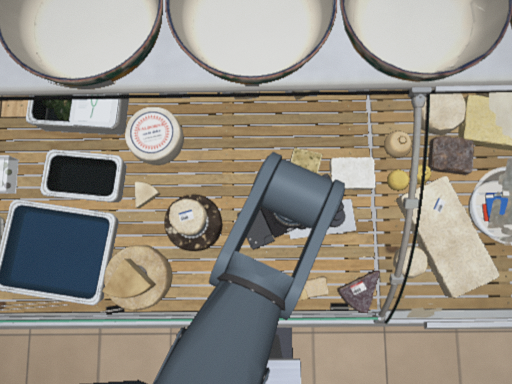

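Run:
```python
from h import *
c=load("scene1");P=cloud(c);i=c["img"]
cv2.imwrite("pics/s1z.png",cv2.resize(i[0:170,140:330],None,fx=4,fy=3.5))
p=np.array([.5009,-.1087,.3223]); j=np.array([.407,-.913,0]); k=np.array([.913,.407,0])
D=P-p; a=D@j; b=D@k; h=D[...,2]
hsv=i.max(2)
m=(h>-.02)&(abs(a)<.2)&(abs(b)<.15)
for z0 in np.arange(-.02,.26,.015):
    q=m&(h>=z0)&(h<z0+.015)
    if q.sum(): print(z0.round(3),q.sum(),"jaw",np.percentile(a[q],[1,99]).round(3),"perp",np.percentile(b[q],[1,99]).round(3))
```

```text
-0.005 127 jaw [-0.051  0.053] perp [-0.013  0.009]
0.01 171 jaw [-0.052  0.054] perp [-0.013  0.009]
0.025 183 jaw [-0.054  0.057] perp [-0.013  0.008]
0.04 177 jaw [-0.058  0.059] perp [-0.014  0.007]
0.055 75 jaw [-0.083  0.088] perp [-0.037  0.03 ]
0.07 797 jaw [-0.084  0.088] perp [-0.04   0.031]
0.085 1096 jaw [-0.088  0.094] perp [-0.04   0.028]
0.1 2517 jaw [-0.092  0.096] perp [-0.039  0.031]
0.115 620 jaw [-0.049  0.018] perp [-0.027  0.023]
0.13 554 jaw [-0.048  0.018] perp [-0.025  0.021]
0.145 269 jaw [-0.047  0.018] perp [-0.039  0.019]
0.16 692 jaw [-0.048  0.038] perp [-0.04   0.005]
0.175 744 jaw [-0.033  0.038] perp [-0.039  0.022]
0.19 587 jaw [-0.025  0.036] perp [-0.037  0.01 ]
0.205 659 jaw [-0.026  0.036] perp [-0.037  0.009]
0.22 601 jaw [-0.021  0.034] perp [-0.036  0.005]
0.235 39 jaw [0.003 0.029] perp [-0.035 -0.02 ]
```

View pics/s1z.png

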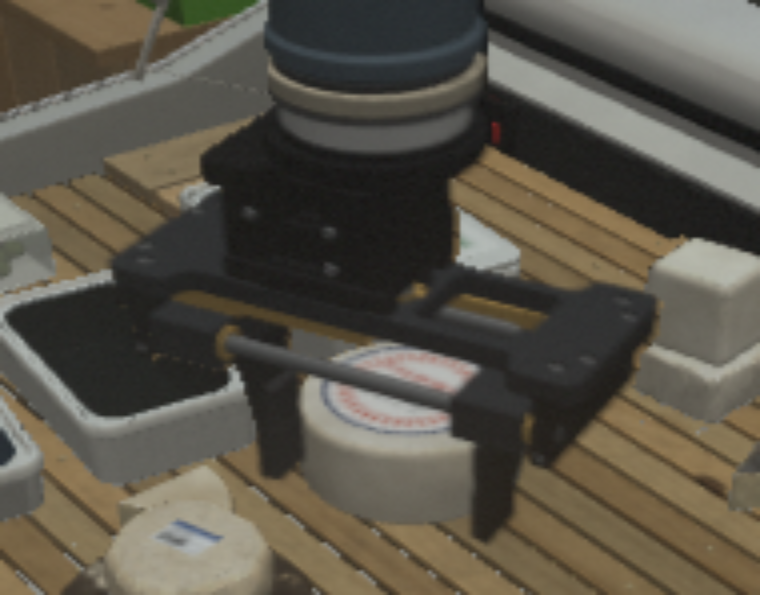

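>>> send_rows:
  fingers: [1,1,1,1,1,1,1,1,1,1]
  dp:
    - [10,-38,0]
    - [20,-76,0]
    - [30,-114,0]
    - [39,-154,0]
    - [39,-154,-30]
    - [39,-154,-70]
    - [39,-154,-110]
    - [39,-154,-130]
    - [39,-154,-132]
    - [39,-154,-132]
  turn:
    - [0,0,0.1]
    - [0,0,0.2]
    - [0,0,0.3]
    - [0,0,0.4]
    - [0,0,0.52]
    - [0,0,0.52]
    - [0,0,0.52]
    - [0,0,0.52]
    - [0,0,0.52]
    - [0,0,0.52]

```text
time_s: 2.7
position: [0.5411, -0.2653, 0.1887]
tcp_rot: [[-0.0, 0.591, 0.807], [0.002, 0.807, -0.591], [-1.0, 0.001, -0.001]]
force: [0.4, -0.1, -0.6]
opening: 1.003
```

Run:
```python
from rig import bot
import cv2,numpy as np
from h import *
print(bot.read_state()["joint_positions"].round(1),bot.read_state()["position"])
for n in("scene",):
    c=bot.capture(n); np.savez(f"{n}2.npz",**c)
    cv2.imwrite(f"pics/{n}2.png",cv2.resize(c["img"][100:350,150:420],None,fx=2.4,fy=2.4,interpolation=cv2.INTER_CUBIC))
P=cloud(c); q=(P[...,2]>.079)&(P[...,2]<.093)&(np.hypot(P[...,0]-.54,P[...,1]+.263)<.03); print(P[q].mean(0))
```

```text
[-36.8  30.8  87.3   0.1  62.   -0.6] [ 0.54109389 -0.26526062  0.18872837]
[ 0.53667431 -0.26357888  0.08348922]
```

View pics/scene2.png

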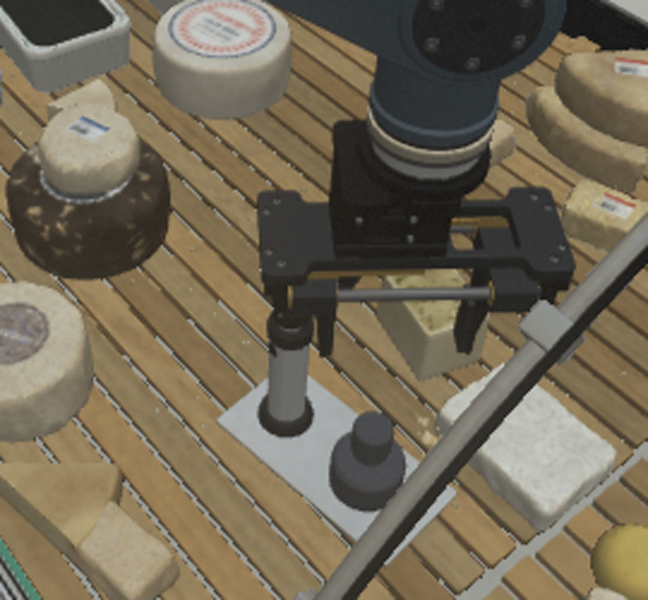

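>>> send_rows:
  fingers: [1,1,1,1,1,1,1]
  dp:
    - [-1,2,-25]
    - [-1,2,-55]
    - [-1,2,-85]
    - [-1,2,-105]
    - [-1,2,-118]
    - [-1,2,-128]
    - [-1,2,-128]
  turn:
    - [0,0,0]
    - [0,0,0]
    - [0,0,0]
    - [0,0,0]
    - [0,0,0]
    - [0,0,0]
    - [0,0,0]

```text
time_s: 3.33
position: [0.5419, -0.2643, 0.0627]
tcp_rot: [[0.004, 0.59, 0.807], [-0.001, 0.807, -0.59], [-1.0, 0.001, 0.004]]
force: [-0.9, -1.1, 0.0]
opening: 0.998
```

>>> send_rows:
  fingers: [0,0,0,0,0,0,0,0]
  dp:
    - [-2,1,-2]
    - [-2,1,-2]
    - [-2,1,-2]
    - [-2,1,-2]
    - [-2,1,-2]
    - [-2,1,-2]
    - [-2,1,-2]
    - [-2,1,-2]
  turn:
    - [0,0,0]
    - [0,0,0]
    - [0,0,0]
    - [0,0,0]
    - [0,0,0]
    - [0,0,0]
    - [0,0,0]
    - [0,0,0]

```text
time_s: 4.0
position: [0.54, -0.2634, 0.0608]
tcp_rot: [[0.004, 0.59, 0.807], [-0.001, 0.807, -0.59], [-1.0, 0.001, 0.004]]
force: [0.1, -0.4, -0.0]
opening: 0.483
```

Run:
```python
from rig import bot
import cv2,numpy as np
from h import *
s=bot.read_state();print(s["joint_positions"].round(1),s["position"],s["force"],s["moment"],s["opening"])
for n in("scene",):
    c=bot.capture(n); np.savez(f"{n}3.npz",**c)
    cv2.imwrite(f"pics/{n}3.png",cv2.resize(c["img"][100:350,150:420],None,fx=2.4,fy=2.4,interpolation=cv2.INTER_CUBIC))
```

```text
[-36.7  40.8  92.8   0.1  46.1  -0.6] [ 0.53995454 -0.26337785  0.06082657] [ 0.07303226 -0.39079335 -0.03159221] [-0.07901929  0.10180674  0.00381596] 0.48253593571924197
```

View pics/scene3.png

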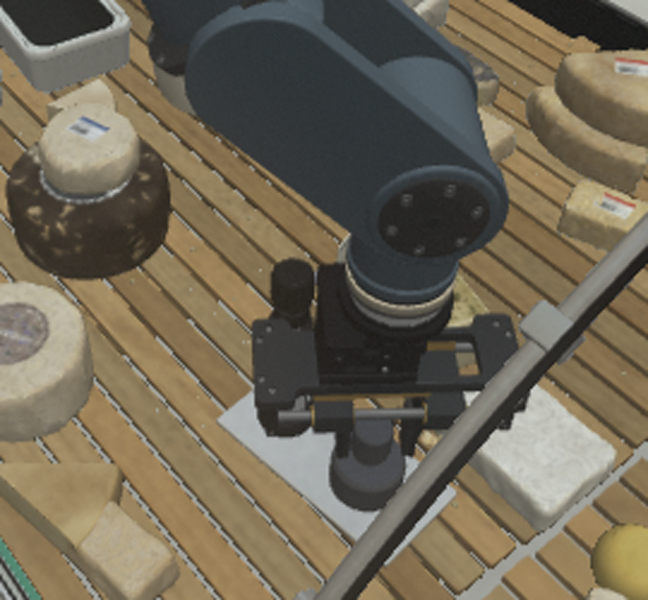

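>>> send_rows:
  fingers: [0,0,0,0,0,0]
  dp:
    - [0,0,0]
    - [0,0,0]
    - [0,0,0]
    - [0,0,0]
    - [0,0,0]
    - [0,0,0]
  turn:
    - [0,0,0]
    - [0,0,0]
    - [0,0,0]
    - [0,0,0]
    - [0,0,0]
    - [0,0,0]

```text
time_s: 4.55
position: [0.5388, -0.2625, 0.0606]
tcp_rot: [[0.001, 0.59, 0.807], [0.0, 0.807, -0.59], [-1.0, 0.001, 0.001]]
force: [-5.5, 2.8, 5.5]
opening: 0.358
```

>>> send_rows:
  fingers: [0,0,0,0,0,0]
  dp:
    - [0,0,3]
    - [0,0,6]
    - [0,0,9]
    - [0,0,12]
    - [0,0,15]
    - [0,0,15]
  turn:
    - [0,0,0]
    - [0,0,0]
    - [0,0,0]
    - [0,0,0]
    - [0,0,0]
    - [0,0,0]

```text
time_s: 5.05
position: [0.5393, -0.263, 0.076]
tcp_rot: [[0.003, 0.59, 0.807], [-0.001, 0.807, -0.59], [-1.0, 0.001, 0.002]]
force: [0.7, -0.4, -9.8]
opening: 0.364
```

Run:
```python
from rig import bot
import cv2,numpy as np
from h import *
s=bot.read_state();print(s["joint_positions"].round(1),s["position"],s["force"],s["moment"],s["opening"])
for n in("scene",):
    c=bot.capture(n); np.savez(f"{n}4.npz",**c)
    cv2.imwrite(f"pics/{n}4.png",cv2.resize(c["img"][100:350,150:420],None,fx=2.4,fy=2.4,interpolation=cv2.INTER_CUBIC))
P=cloud(c); q=(P[...,2]>.15)&(np.hypot(P[...,0]-.528,P[...,1]+.174)<.025); print(P[q].max(0),P[q].mean(0))
```

```text
[-36.7  39.5  92.5   0.1  47.9  -0.6] [ 0.53934027 -0.26296125  0.07599577] [ 0.68440136 -0.40310966 -9.82755209] [-0.38303464  0.1076668  -0.01027006] 0.3641394951852708
[ 0.5440206  -0.15628152  0.50035323] [ 0.52239495 -0.18053724  0.26185545]
```

View pics/scene4.png

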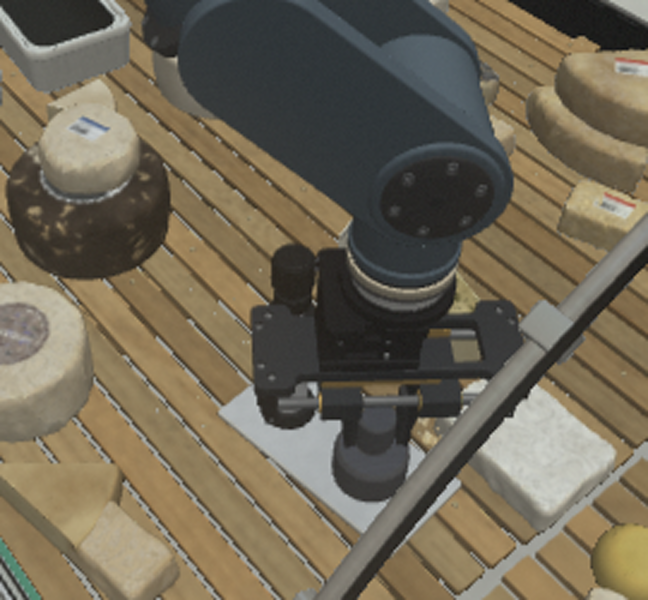

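>>> send_rows:
  fingers: [0,0,0,0,0,0,0,0,0,0]
  dp:
    - [0,6,4]
    - [-1,20,8]
    - [-1,40,10]
    - [-2,62,10]
    - [-2,84,10]
    - [-3,106,10]
    - [-3,128,10]
    - [-4,146,10]
    - [-4,158,10]
    - [-4,164,10]
  turn:
    - [0,0,0]
    - [0,0,0]
    - [0,0,0]
    - [0,0,0]
    - [0,0,0]
    - [0,0,0]
    - [0,0,0]
    - [0,0,0]
    - [0,0,0]
    - [0,0,0]

```text
time_s: 5.93
position: [0.5342, -0.096, 0.0861]
tcp_rot: [[0.001, 0.588, 0.809], [0.001, 0.809, -0.588], [-1.0, 0.001, 0.0]]
force: [-0.5, 0.3, -9.9]
opening: 0.36
```

Run:
```python
from rig import bot
import cv2,numpy as np
from h import *
s=bot.read_state();print(s["joint_positions"].round(1),s["position"],s["force"],s["moment"],s["opening"])
for n in("scene","top"):
    c=bot.capture(n); np.savez(f"{n}5.npz",**c)
    cv2.imwrite(f"pics/{n}5.png",cv2.resize(c["img"][50:300,100:370],None,fx=2.4,fy=2.4,interpolation=cv2.INTER_CUBIC))
```

```text
[-2.200e+01  3.550e+01  1.006e+02  1.000e-01  4.390e+01  1.400e+01] [ 0.53421419 -0.09595586  0.08612147] [-0.54061261  0.30693769 -9.94932571] [-0.35020829  0.07772846  0.00425966] 0.35996358207729556
```

View pics/scene5.png

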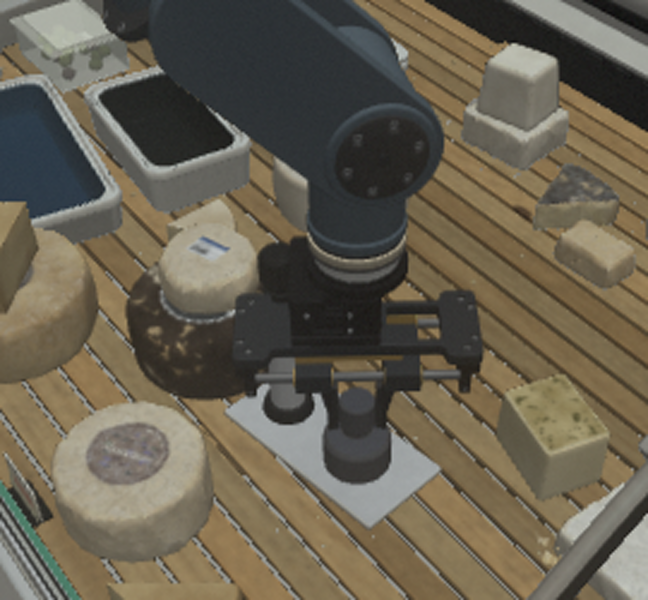

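View pics/top5.png

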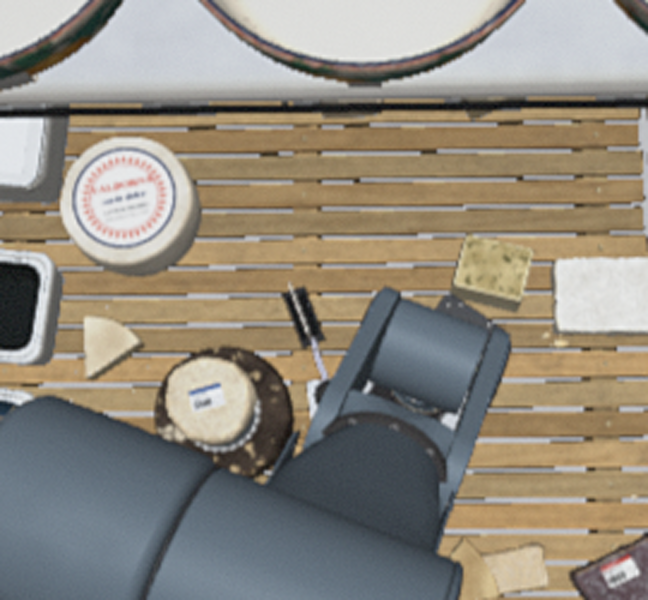

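>>> send_rows:
  fingers: [0,0,0,0,0,0,0]
  dp:
    - [0,0,-5]
    - [0,0,-10]
    - [0,0,-15]
    - [0,0,-19]
    - [0,0,-22]
    - [0,0,-24]
    - [0,0,-24]
  turn:
    - [0,0,0]
    - [0,0,0]
    - [0,0,0]
    - [0,0,0]
    - [0,0,0]
    - [0,0,0]
    - [0,0,0]

```text
time_s: 6.62
position: [0.535, -0.0981, 0.0618]
tcp_rot: [[0.002, 0.589, 0.808], [-0.0, 0.808, -0.589], [-1.0, 0.001, 0.002]]
force: [-0.3, -0.8, -6.3]
opening: 0.359
```

Run:
```python
from rig import bot
import cv2,numpy as np
from h import *
s=bot.read_state();print(s["position"],s["force"],s["moment"],s["opening"])
c=bot.capture("scene"); np.savez("scene6.npz",**c)
P=cloud(c);hsv=cv2.cvtColor(c["img"],cv2.COLOR_BGR2HSV)
m=(abs(P[...,2]-.009)<.015)&(np.hypot(P[...,0]-.53,P[...,1]+.06)<.16)&(hsv[...,1]<45)&(hsv[...,2]>110)
m=cv2.morphologyEx(m.astype(np.uint8),cv2.MORPH_OPEN,np.ones((3,3)))
k,l,st,ce=cv2.connectedComponentsWithStats(m); j=1+np.argmax(st[1:,4]); m=l==j
v,u=np.nonzero(m); W=np.array([onz(c,a,b,.009)[:2] for a,b in zip(u,v)])
r=cv2.minAreaRect((W*1000).astype(np.float32)); print(r,cv2.boxPoints(r).round(1).tolist(),P[m].mean(0))
```

```text
[ 0.53500461 -0.09809571  0.06178405] [-0.29675713 -0.78130663 -6.32153938] [-0.24491833  0.23136     0.08919193] 0.3592376039322128
((528.6172485351562, -66.5269546508789), (91.56682586669922, 189.17575073242188), 7.813429832458496) [[470.3999938964844, 21.0], [496.1000061035156, -166.5], [586.7999877929688, -154.0], [561.0999755859375, 33.400001525878906]] [ 0.5180241  -0.08924239  0.00837313]
```

>>> send_rows:
  fingers: [0,0,0.5,0.7,0.9,1,1,1,1,1]
  dp:
    - [0,1,-2]
    - [0,1,-2]
    - [0,1,-1]
    - [0,1,-1]
    - [0,1,-1]
    - [0,1,-1]
    - [0,1,-1]
    - [0,1,-1]
    - [0,1,0]
    - [0,1,0]
  turn:
    - [0,0,0]
    - [0,0,0]
    - [0,0,0]
    - [0,0,0]
    - [0,0,0]
    - [0,0,0]
    - [0,0,0]
    - [0,0,0]
    - [0,0,0]
    - [0,0,0]

```text
time_s: 7.5
position: [0.5352, -0.0969, 0.0622]
tcp_rot: [[0.002, 0.589, 0.808], [-0.0, 0.808, -0.589], [-1.0, 0.001, 0.002]]
force: [0.4, -0.6, 0.2]
opening: 0.881
```

>>> send_rows:
  fingers: [1,1,1,1,1,1,1,1,1,1]
  dp:
    - [0,0,10]
    - [0,0,40]
    - [0,0,75]
    - [0,0,115]
    - [0,0,150]
    - [0,0,165]
    - [0,0,170]
    - [0,0,170]
    - [0,0,170]
    - [0,0,170]
  turn:
    - [0,0,0]
    - [0,0,0]
    - [0,0,0]
    - [0,0,0]
    - [0,0,0]
    - [0,0,-0.1]
    - [0,0,-0.2]
    - [0,0,-0.3]
    - [0,0,-0.4]
    - [0,0,-0.4]

```text
time_s: 8.33
position: [0.5351, -0.0969, 0.2333]
tcp_rot: [[0.003, 0.858, 0.514], [-0.002, 0.514, -0.858], [-1.0, 0.002, 0.003]]
force: [-0.7, -0.3, -0.7]
opening: 0.998
```

Run:
```python
from rig import bot
import cv2,numpy as np
from h import *
s=bot.read_state();print(s["position"],s["joint_positions"].round(1),s["opening"])
for n in("scene","top"):
    c=bot.capture(n); np.savez(n+"7.npz",**c)
    cv2.imwrite(f"pics/{n}7.png",cv2.resize(c["img"][50:300,100:370],None,fx=2.4,fy=2.4,interpolation=cv2.INTER_CUBIC))
    P=cloud(c)
    for nm,z0,z1,x,y,r in [("knob",.18,.196,.525,-.01,.04),("grip",.079,.093,.535,-.1,.04),("tag",.10,.16,.62,.03,.06)]:
        q=(P[...,2]>z0)&(P[...,2]<z1)&(np.hypot(P[...,0]-x,P[...,1]-y)<r); p=P[q]; 
        if len(p): print(nm,q.sum(),cv2.minEnclosingCircle((p[:,:2]*1000).astype(np.float32)),p.mean(0).round(4))
```

```text
[ 0.53511512 -0.09685105  0.23329691] [-22.   23.1  93.2  -0.   63.4  37.1] 0.9975482783832452
knob 142 ((522.5325317382812, -9.136251449584961), 16.346506118774414) [ 0.5192 -0.0115  0.1864]
grip 141 ((535.2025146484375, -97.93367767333984), 16.140735626220703) [ 0.5336 -0.0997  0.0835]
tag 391 ((609.968505859375, 17.67490577697754), 45.992759704589844) [0.6129 0.0231 0.119 ]
tag 230 ((617.2476196289062, 21.85384750366211), 42.42677688598633) [0.6231 0.0278 0.1108]
```

View pics/scene7.png

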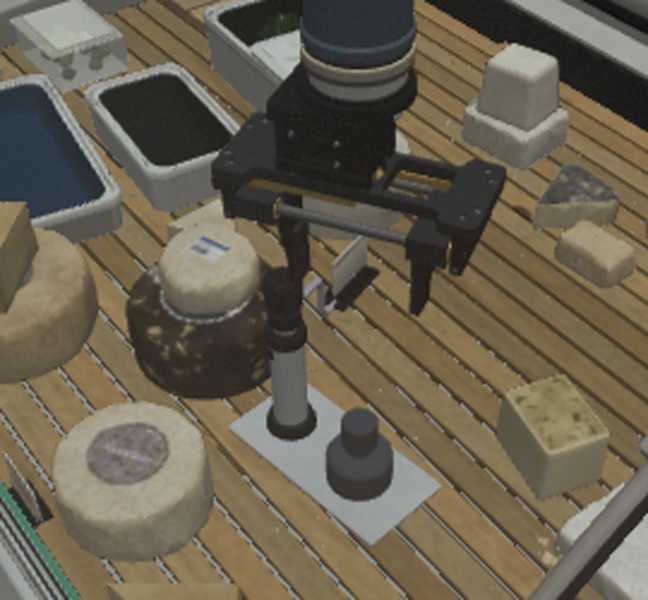

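View pics/top7.png

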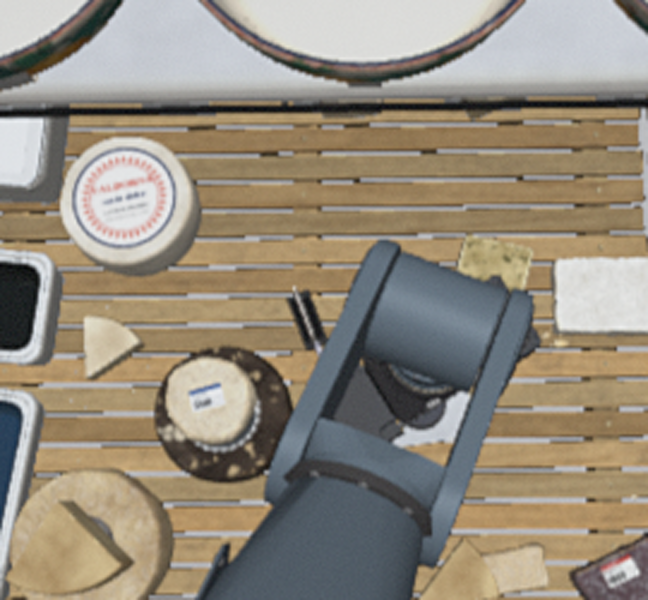

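>>> send_rows:
  fingers: [1,1,1,1,1,1,1,1,1]
  dp:
    - [-3,30,0]
    - [-7,60,0]
    - [-10,88,0]
    - [-10,88,-10]
    - [-10,88,-30]
    - [-10,88,-50]
    - [-10,88,-65]
    - [-10,88,-72]
    - [-10,88,-72]
  turn:
    - [0,0,0]
    - [0,0,0]
    - [0,0,0]
    - [0,0,0]
    - [0,0,0]
    - [0,0,0]
    - [0,0,0]
    - [0,0,0]
    - [0,0,0]

```text
time_s: 9.18
position: [0.5238, -0.0089, 0.1589]
tcp_rot: [[-0.002, 0.855, 0.518], [-0.001, 0.518, -0.855], [-1.0, -0.002, -0.0]]
force: [0.0, -0.6, -0.3]
opening: 1.003
```

Run:
```python
from rig import bot
import cv2,numpy as np
from h import *
s=bot.read_state();print(s["position"],s["joint_positions"].round(1),s["force"],s["opening"])
for n in("scene",):
    c=bot.capture(n); np.savez(n+"8.npz",**c)
    cv2.imwrite(f"pics/{n}8.png",cv2.resize(c["img"][80:260,120:320],None,fx=3.3,fy=3.3,interpolation=cv2.INTER_CUBIC))
```

```text
[ 0.52375581 -0.00886817  0.15892396] [-1.320e+01  2.770e+01  1.002e+02 -1.000e-01  5.220e+01  4.570e+01] [ 0.01206542 -0.58631773 -0.32875658] 1.0032768703903583
```

View pics/scene8.png

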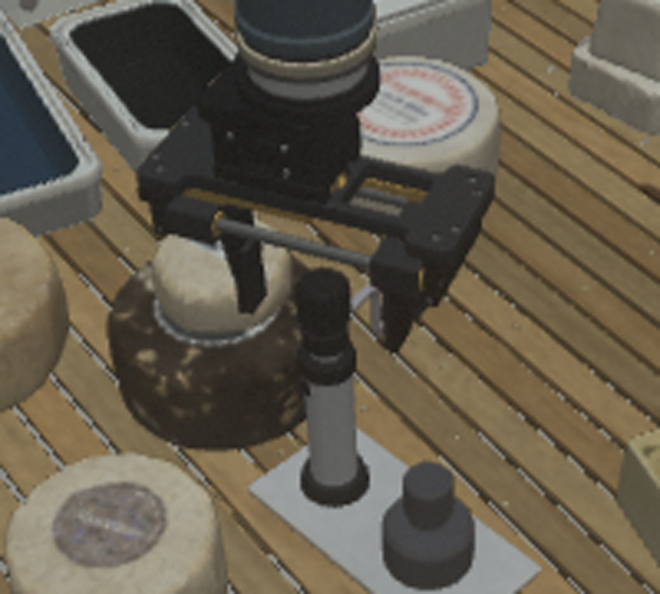

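>>> send_rows:
  fingers: [0.5,0.4,0.4,0.4,0.4,0.4,0.4,0,0,0]
  dp:
    - [0,0,2]
    - [0,0,2]
    - [0,0,2]
    - [0,0,2]
    - [0,0,2]
    - [0,0,2]
    - [0,0,2]
    - [0,0,2]
    - [0,0,2]
    - [0,0,2]
  turn:
    - [0,0,0]
    - [0,0,0]
    - [0,0,0]
    - [0,0,0]
    - [0,0,0]
    - [0,0,0]
    - [0,0,0]
    - [0,0,0]
    - [0,0,0]
    - [0,0,0]

```text
time_s: 10.07
position: [0.5241, -0.0083, 0.162]
tcp_rot: [[-0.001, 0.856, 0.518], [0.001, 0.518, -0.856], [-1.0, -0.0, -0.001]]
force: [-1.4, 1.9, 1.8]
opening: 0.368
```

>>> send_rows:
  fingers: [0,0,0]
  dp:
    - [0,0,0]
    - [0,0,0]
    - [0,0,0]
  turn:
    - [0,0,0]
    - [0,0,0]
    - [0,0,0]

```text
time_s: 10.32
position: [0.524, -0.0082, 0.1621]
tcp_rot: [[-0.001, 0.856, 0.518], [0.001, 0.518, -0.856], [-1.0, -0.0, -0.001]]
force: [-0.8, 1.9, 1.8]
opening: 0.37
```

>>> send_rows:
  fingers: [0,0,0,0,0,0,0,0,0,0]
  dp:
    - [0,0,2]
    - [0,0,6]
    - [0,0,10]
    - [0,0,14]
    - [0,0,18]
    - [0,0,22]
    - [0,0,26]
    - [0,0,30]
    - [0,0,34]
    - [0,0,38]
  turn:
    - [0,0,0]
    - [0,0,0]
    - [0,0,0]
    - [0,0,0]
    - [0,0,0]
    - [0,0,0]
    - [0,0,0]
    - [0,0,0]
    - [0,0,0]
    - [0,0,0]

```text
time_s: 11.15
position: [0.5239, -0.0082, 0.2005]
tcp_rot: [[-0.001, 0.856, 0.518], [0.001, 0.518, -0.856], [-1.0, -0.001, -0.001]]
force: [-1.3, 0.1, -4.8]
opening: 0.374
```

Run:
```python
from rig import bot
import cv2,numpy as np
from h import *
s=bot.read_state();print(s["position"],s["force"],s["opening"],s["moment"])
for n in("scene",):
    c=bot.capture(n); np.savez(n+"9.npz",**c)
    cv2.imwrite(f"pics/{n}9.png",cv2.resize(c["img"][80:260,120:320],None,fx=3.3,fy=3.3,interpolation=cv2.INTER_CUBIC))
```

```text
[ 0.52387637 -0.00820645  0.20045328] [-1.27240118  0.1348853  -4.81580632] 0.37377461730193784 [-0.19335546  0.13727564 -0.04379123]
```

View pics/scene9.png

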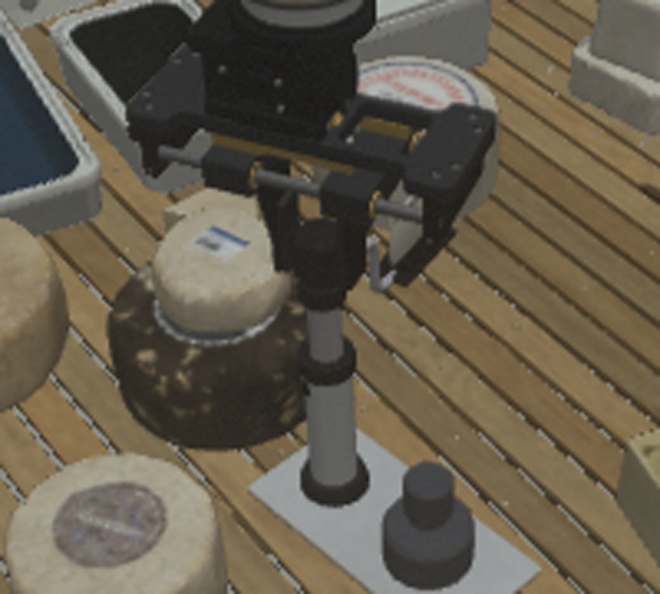

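>>> send_rows:
  fingers: [0,0,0,0,0,0,0,0,0,0]
  dp:
    - [0,0,4]
    - [0,0,8]
    - [0,0,12]
    - [0,0,16]
    - [0,0,20]
    - [0,0,24]
    - [0,0,28]
    - [0,0,32]
    - [0,0,36]
    - [0,0,39]
  turn:
    - [0,0,0]
    - [0,0,0]
    - [0,0,0]
    - [0,0,0]
    - [0,0,0]
    - [0,0,0]
    - [0,0,0]
    - [0,0,0]
    - [0,0,0]
    - [0,0,0]

```text
time_s: 12.03
position: [0.5243, -0.0081, 0.2408]
tcp_rot: [[0.0, 0.856, 0.518], [0.001, 0.518, -0.856], [-1.0, 0.001, -0.0]]
force: [0.6, 1.3, -5.4]
opening: 0.374
```

>>> send_rows:
  fingers: [0,0,0,0,0]
  dp:
    - [0,0,2]
    - [0,0,4]
    - [0,0,6]
    - [0,0,8]
    - [0,0,8]
  turn:
    - [0,0,0]
    - [0,0,0]
    - [0,0,0]
    - [0,0,0]
    - [0,0,0]

```text
time_s: 12.45
position: [0.5245, -0.008, 0.2493]
tcp_rot: [[0.001, 0.856, 0.518], [0.001, 0.518, -0.856], [-1.0, 0.001, -0.0]]
force: [-1.2, 1.6, -1.4]
opening: 0.372
```

>>> send_rows:
  fingers: [0,0,0,0,0,0,0,0,0,0]
  dp:
    - [0,0,1]
    - [0,0,1]
    - [0,0,1]
    - [0,0,1]
    - [0,0,1]
    - [0,0,1]
    - [0,0,1]
    - [0,0,1]
    - [0,0,1]
    - [0,0,1]
  turn:
    - [0,0,0.08]
    - [0,0,0.16]
    - [0,0,0.24]
    - [0,0,0.32]
    - [0,0,0.4]
    - [0,0,0.48]
    - [0,0,0.56]
    - [0,0,0.64]
    - [0,0,0.72]
    - [0,0,0.8]

```text
time_s: 13.28
position: [0.5253, -0.0083, 0.2509]
tcp_rot: [[0.002, 0.221, 0.975], [0.001, 0.975, -0.221], [-1.0, 0.001, 0.002]]
force: [-1.1, -0.6, -1.3]
opening: 0.373
```

Run:
```python
from rig import bot
import cv2,numpy as np
from h import *
s=bot.read_state();print(s["position"],s["force"],s["opening"],s["moment"])
for n in("scene",):
    c=bot.capture(n); np.savez(n+"10.npz",**c)
    cv2.imwrite(f"pics/{n}10.png",cv2.resize(c["img"][60:260,110:320],None,fx=3,fy=3,interpolation=cv2.INTER_CUBIC))
```

```text
[ 0.52525811 -0.00829329  0.25087366] [-1.08536515 -0.63791692 -1.27478057] 0.3731258087442954 [-1.74374623e-01 -7.89446462e-02 -1.71807303e-04]
```

View pics/scene10.png

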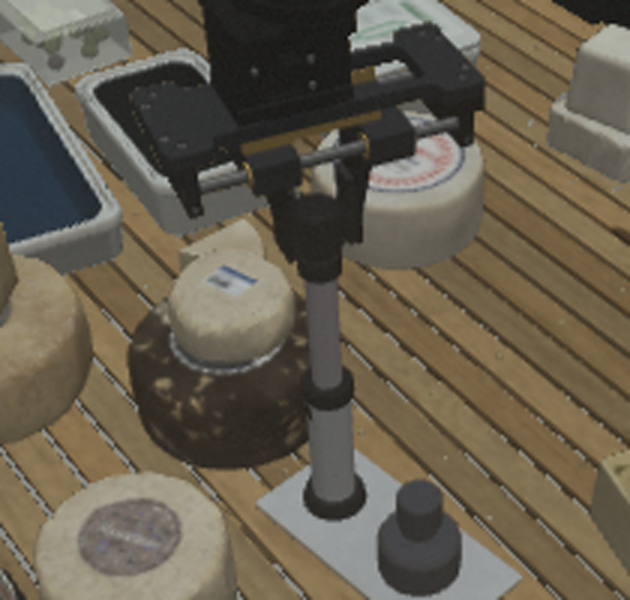

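>>> send_rows:
  fingers: [0,0,0,0,0,0]
  dp:
    - [0,0,0]
    - [0,0,0]
    - [0,0,0]
    - [0,0,0]
    - [0,0,0]
    - [0,0,0]
  turn:
    - [0,0,0.04]
    - [0,0,0.08]
    - [0,0,0.12]
    - [0,0,0.16]
    - [0,0,0.2]
    - [0,0,0.2]

```text
time_s: 13.83
position: [0.5255, -0.0083, 0.2512]
tcp_rot: [[0.002, 0.021, 1.0], [0.001, 1.0, -0.021], [-1.0, 0.001, 0.002]]
force: [-0.2, 0.5, -1.3]
opening: 0.368
```

```bash
cat > look.py <<'E'
import sys
from rig import bot
from h import *
k=sys.argv[1]
s=bot.read_state();print(s["position"],s["force"].round(2),s["opening"].round(3),s["moment"].round(3),s["joint_positions"].round(1))
c=bot.capture("scene"); np.savez("scene"+k,**c)
cv2.imwrite(f"pics/scene{k}.png",cv2.resize(c["img"][100:260,130:300],None,fx=3.7,fy=3.7,interpolation=cv2.INTER_CUBIC))
E
python3 look.py 11
```

```text
Traceback (most recent call last):
  File "look.py", line 5, in <module>
    s=bot.read_state();print(s["position"],s["force"].round(2),s["opening"].round(3),s["moment"].round(3),s["joint_positions"].round(1))
                                                               ^^^^^^^^^^^^^^^^^^
AttributeError: 'float' object has no attribute 'round'
```

```bash
sed -i 's/s\["opening"\].round(3)/s["opening"]/' look.py
python3 look.py 11
```

```text
[ 0.52554358 -0.00834241  0.25117127] [-0.23  0.47 -1.29] 0.36809093908035684 [-0.075  0.076  0.025] [-13.2  20.5  94.4   0.1  65.  -12. ]
```

View pics/scene11.png

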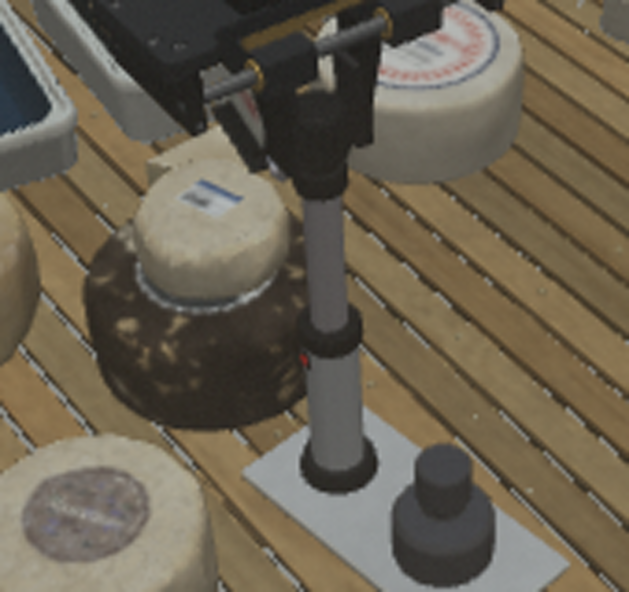

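>>> send_rows:
  fingers: [0,0,0,0]
  dp:
    - [0,0,0]
    - [0,0,0]
    - [0,0,0]
    - [0,0,0]
  turn:
    - [0,0,0.03]
    - [0,0,0.06]
    - [0,0,0.1]
    - [0,0,0.1]

```text
time_s: 14.22
position: [0.5257, -0.0084, 0.2513]
tcp_rot: [[0.003, -0.077, 0.997], [0.001, 0.997, 0.077], [-1.0, 0.001, 0.003]]
force: [0.3, 0.4, -0.6]
opening: 0.373
```

```bash
sed -i '$a hsv=cv2.cvtColor(c["img"],cv2.COLOR_BGR2HSV);r=c["img"].astype(int);m=(r[...,2]>100)&(r[...,2]>1.8*r[...,1]);m[:150]=0;m[:, :190]=0;m[:,240:]=0;m[230:]=0;v,u=np.nonzero(m);print(list(zip(u,v)),[cloud(c)[b,a].round(3) for a,b in zip(u,v)][:6])' look.py
python3 look.py 12
```

```text
[ 0.52569311 -0.00837256  0.25131783] [ 0.31  0.4  -0.57] 0.3726620445492441 [-0.084  0.036  0.036] [-13.2  20.5  94.4   0.1  65.  -17.6]
[(np.int64(212), np.int64(197)), (np.int64(212), np.int64(198))] [array([ 0.505, -0.01 ,  0.111]), array([ 0.505, -0.01 ,  0.108])]
```

View pics/scene12.png

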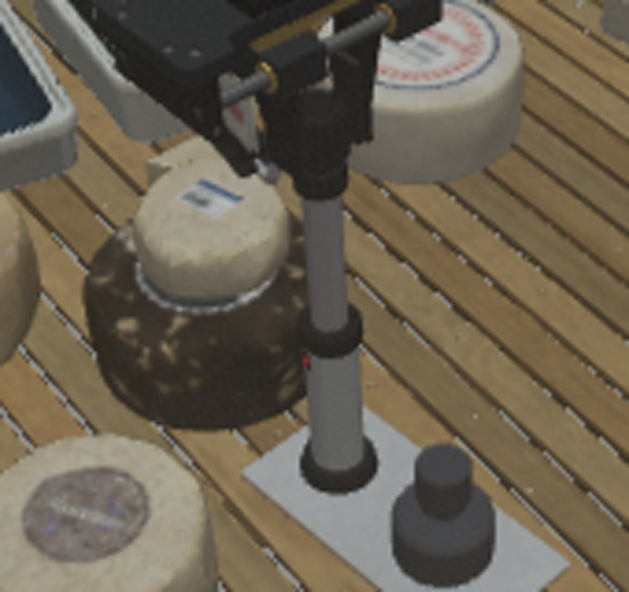

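>>> send_rows:
  fingers: [0,0,0,0,0]
  dp:
    - [0,0,-1]
    - [0,0,-2]
    - [0,0,-2.5]
    - [0,0,-3]
    - [0,0,-3]
  turn:
    - [0,0,0]
    - [0,0,0]
    - [0,0,0]
    - [0,0,0]
    - [0,0,0]

```text
time_s: 14.68
position: [0.526, -0.0084, 0.2494]
tcp_rot: [[0.004, -0.075, 0.997], [0.001, 0.997, 0.075], [-1.0, 0.001, 0.004]]
force: [-1.9, 0.6, 6.3]
opening: 0.373
```

```bash
python3 look.py 13
```

```text
[ 0.52600158 -0.008425    0.24941015] [-1.94  0.61  6.32] 0.37261191272295563 [-0.048  0.532 -0.059] [-13.2  20.6  94.5   0.1  64.6 -17.5]
[(np.int64(212), np.int64(197)), (np.int64(212), np.int64(198))] [array([ 0.508, -0.006,  0.106]), array([ 0.507, -0.008,  0.105])]
```

>>> send_rows:
  fingers: [0,0,0.5,0.7,0.9,1,1,1,1,1]
  dp:
    - [0,0,1]
    - [0,0,1]
    - [0,0,1]
    - [0,0,1]
    - [0,0,1]
    - [0,0,1]
    - [0,0,1]
    - [0,0,1]
    - [0,0,1]
    - [0,0,1]
  turn:
    - [0,0,0]
    - [0,0,0]
    - [0,0,0]
    - [0,0,0]
    - [0,0,0]
    - [0,0,0]
    - [0,0,0]
    - [0,0,0]
    - [0,0,0]
    - [0,0,0]

```text
time_s: 15.57
position: [0.5261, -0.0084, 0.2504]
tcp_rot: [[0.004, -0.075, 0.997], [0.001, 0.997, 0.075], [-1.0, 0.0, 0.004]]
force: [0.3, -0.6, -0.3]
opening: 0.892
```

>>> send_rows:
  fingers: [1,1,1,1,1,1,1,1]
  dp:
    - [0,0,5]
    - [0,0,20]
    - [0,0,40]
    - [0,0,65]
    - [0,0,90]
    - [0,0,110]
    - [0,-30,120]
    - [0,-60,120]
  turn:
    - [0,0,0]
    - [0,0,0]
    - [0,0,0]
    - [0,0,0]
    - [0,0,0]
    - [0,0,0]
    - [0,0,0]
    - [0,0,0]

```text
time_s: 16.23
position: [0.5275, -0.0683, 0.3744]
tcp_rot: [[0.011, -0.079, 0.997], [-0.002, 0.997, 0.079], [-1.0, -0.002, 0.011]]
force: [0.5, 0.0, 0.0]
opening: 1.002
```

>>> send_rows:
  fingers: [1,1,1,1,1,1]
  dp:
    - [0,-35,0]
    - [0,-70,0]
    - [0,-105,0]
    - [0,-130,0]
    - [0,-150,0]
    - [0,-150,0]
  turn:
    - [0,0,0]
    - [0,0,0]
    - [0,0,0]
    - [0,0,0]
    - [0,0,0]
    - [0,0,0]

```text
time_s: 16.73
position: [0.5275, -0.2226, 0.3743]
tcp_rot: [[0.012, -0.074, 0.997], [-0.004, 0.997, 0.074], [-1.0, -0.005, 0.011]]
force: [0.5, -0.4, 0.8]
opening: 1.002
```

```bash
python3 look.py 14
python3 - <<'E'
from rig import bot
from h import *
for n in("scene","top"):
    c=bot.capture(n); np.savez(n+"15.npz",**c)
    cv2.imwrite(f"pics/{n}15.png",cv2.resize(c["img"][50:300,100:370],None,fx=2.4,fy=2.4,interpolation=cv2.INTER_CUBIC))
    P=cloud(c);hsv=cv2.cvtColor(c["img"],cv2.COLOR_BGR2HSV)
    for nm,z0,z1,x,y,r in [("knob",.27,.288,.525,-.01,.04),("grip",.079,.093,.535,-.1,.04),("wheel",.066,.082,.51,.12,.12),("small",.11,.122,.54,.13,.1),("tag",.185,.25,.54,.1,.07)]:
        q=(P[...,2]>z0)&(P[...,2]<z1)&(np.hypot(P[...,0]-x,P[...,1]-y)<r); p=P[q]
        if len(p): print(n,nm,q.sum(),cv2.minEnclosingCircle((p[:,:2]*1000).astype(np.float32)),p.mean(0).round(4))
    m=(abs(P[...,2]-.009)<.015)&(np.hypot(P[...,0]-.53,P[...,1]+.06)<.16)&(hsv[...,1]<45)&(hsv[...,2]>110)
    m=cv2.morphologyEx(m.astype(np.uint8),cv2.MORPH_OPEN,np.ones((3,3)))
    k,l,st,ce=cv2.connectedComponentsWithStats(m); j=1+np.argmax(st[1:,4]); m=l==j
    v,u=np.nonzero(m); W=np.array([onz(c,a,b,.009)[:2] for a,b in zip(u,v)])
    r=cv2.minAreaRect((W*1000).astype(np.float32)); print(r)
E
```

```text
[ 0.52752483 -0.22256604  0.37434722] [ 0.47 -0.35  0.79] 1.002401418154002 [-0.078  0.027  0.002] [-34.2  17.8  78.1   0.2  83.4 -38.4]
[(np.int64(212), np.int64(197)), (np.int64(212), np.int64(198))] [array([ 0.508, -0.006,  0.106]), array([ 0.506, -0.009,  0.107])]
scene knob 170 ((523.64501953125, -10.012796401977539), 17.308067321777344) [ 0.5221 -0.0113  0.2749]
scene grip 145 ((534.4685668945312, -98.47643280029297), 16.445680618286133) [ 0.5336 -0.0998  0.0835]
scene wheel 1207 ((518.5579833984375, 124.93199920654297), 76.09957122802734) [0.4991 0.1052 0.0725]
scene small 747 ((531.6646728515625, 136.0471649169922), 46.995750427246094) [0.5294 0.1314 0.1146]
scene tag 446 ((531.90380859375, 80.35492706298828), 49.20705795288086) [0.531  0.0845 0.2058]
((529.048828125, -65.79568481445312), (91.73638916015625, 189.2935791015625), 7.503184795379639)
top knob 161 ((527.167236328125, -8.208133697509766), 16.533082962036133) [ 0.5266 -0.0088  0.2762]
top grip 107 ((538.6234130859375, -97.63543701171875), 15.744206428527832) [ 0.5383 -0.0978  0.0849]
top wheel 1240 ((525.947265625, 128.3103790283203), 77.18612670898438) [0.5111 0.12   0.0728]
top small 689 ((534.9497680664062, 137.57778930664062), 48.02567672729492) [0.5326 0.1406 0.1153]
top tag 336 ((535.9169311523438, 80.16239929199219), 49.555538177490234) [0.5363 0.0888 0.2022]
((532.9158935546875, -64.0644760131836), (92.59895324707031, 189.86181640625), 7.504877090454102)
```

View pics/scene15.png

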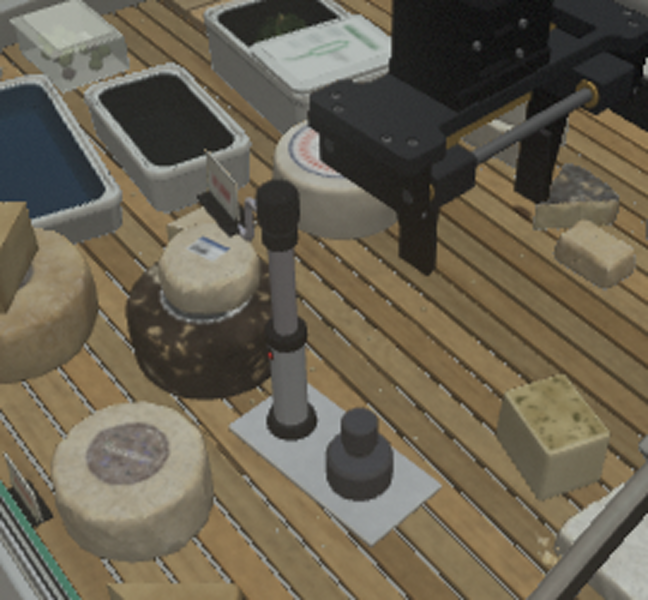

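View pics/top15.png

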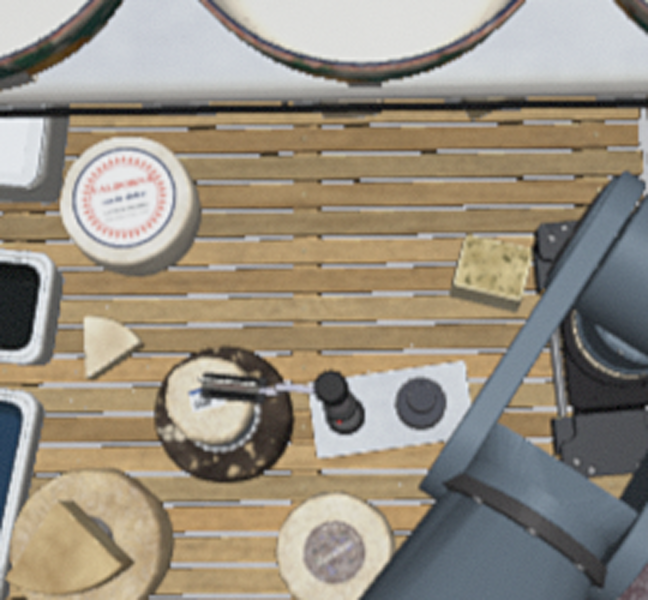

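```bash
python3 -c "
from rig import bot
print(bot.hand_in())"
```

```text
the job is handed in; nothing more can be done
None
```

I set the price-sign stand down beside the dark wheel, drew the pole up and turned it until the red lock button came out. I let go, moved the arm clear and handed in at about 17 s. `hand_in` gives no verdict, so the numbers below are my own last checks.

- **Position:** the plate lies flat at about 7.5° yaw. The point under the pole is about 7 mm from its spot (limit 45 mm).
- **Pole and button:**
  - The knob's mean height was about 0.276 m, close to the 0.278 m expected for its top with the pole locked, and it stayed there after I let go.
  - The red button shows outside the sleeve. I did not measure its 5 mm travel directly. Depth at the button read about 3–4 mm proud of the sleeve while I still held the knob, and closer to flush afterwards.
  - Before letting go I pressed down on the knob. The pole held, with about 6 N pushing back at 87 mm out.
- **Tag:** its middle is about 35–40 mm from the wheel's centre seen from above (limit 78 mm).
- **Cheeses:** the wheel and small cheese are within about 3 mm of where I first measured them. The herb cube and white slab were never approached and look unmoved in the pictures; I did not re-measure them.

**Grip angle:** I did not take the counterweight's grip with the fingers along the plate's long side, as suggested. The gripper's 190 mm body would have hit the knob, so I gripped about 45° off that line, and the stand held while I carried it.

**Disagreement:** the two cameras differ by about 4–7 mm in x. That is well inside the tolerances.

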